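# Move a row of printed panels from the cooling rack to the inspection ledge

### The arm

A 6-joint arm with a two-finger parallel gripper is mounted at the origin on the work surface. World frame = base frame: x ahead of the robot, y to its left, z up, the work surface at z = 0. Lengths are in mm, angles in rad, forces in N, time in s.
With the tool pointing down it reaches from about 225 to 875 mm from the base axis. Payload 3.4 kg.
Tool frame: the origin (TCP) lies at the centre of the arm's flange, where the gripper is bolted on; the fingertips stand 173 mm ahead of it and the grasp point (between the pads) lies 155 mm ahead of it; z points along the fingers, y is the line along which they close (so a half turn about z gives the same grasp; the last joint's range is limited). The gripper opens to 85 mm and grips with 20 to 120 N. Pads are 22 mm wide; open, the fingers measure 114 mm over their backs; the gripper's body (76 mm by 85 mm) begins 54 mm behind the grasp point. The pads swing forward as they close: fully open they stand 13 mm farther back than shut.
Start: joints at [1.139, 0.276, 1.505, -0, 1.361, -0.121], TCP at [175.857, 547.466, 404.728] pointing down, gripper open.
Joint ranges: [-2.89, 2.89], [-0.75, 2.08], [0.22, 2.7], [-1.18, 4.32], [0.11, 2.71], [-2.7, 2.7]. Speed limits (rad/s): [2.57, 2.57, 3.14, 3.14, 3.14, 3.14].

### API

Orientations are given as a rotation vector (axis times angle).
In Python, from cell import bot, vision, job, nets gives the robot as it stands. The module is installed in compiled form; this text tells all that it offers.
- The arm moves only by the shell command python3 -m crank 'ROWS'. ROWS is JSON, a list of rows, each a list of 7 numbers: the turn, a rotation vector about the tool's x, y, z each as a share of 180 degrees, from -1 to 1, then the shift along the tool's x, y, z each as a share of 2 cm, from -1 to 1, then the opening, from -1 (shut) to 1 (fully open). A call has 1 to 5 rows; each row shifts and turns the commanded pose from where the row before left it, along the tool's axes as they then stand; what a row does not reach is not made up. A row lasts 1/12 s, in which the tool goes at most 41.7 mm and 7.16 degrees, less where a joint would pass 70% of its speed; a pose out of reach is approached as far as the arm can. A call with a number of a shift or a turn outside -1 to 1 is refused whole. A call with a gripper value outside its range is refused whole. The fingers move at their own pace and stop on an object; the grip force is fixed at half the most. Time passes only in rows, so rows that do not move let the fingers close. It gives the time, the measured TCP pose, the force, the opening and the grip force at its end, in the units of the state.
- bot.sense(): the state, without advancing time (a new reading comes with each control period).
- vision.grab_frame(name): name is "scene" or "top" or "wrist"; returns the picture (384x512x3 uint8, blue, green, red); there is no depth.
- vision.calibration(name): a dict with "camera_matrix" (3x3 intrinsics, pixels), "xyz" and "orientation" of the camera in the world. Camera axes: x right, y up, looking along -z (the intrinsics and any distortion apply to the point x, -y, -z); pixel columns grow to the right and rows downward; lengths in mm; the calibration is good to about 2 mm. A picture is of the moment at which its call begins: read the wrist's pose just before it. calibration takes no time and is no camera call; for the wrist camera it gives the pose at the moment of the call.
- job.job_done(): hands the job in; it is judged then, once.
Trained networks look in the newest picture that a camera, given by its name, has taken for a name from the list of things; names that differ only in an ending like _2 or _b are one class to them, and where a whole thing is asked for, a point or a joint stands for the part that bears it (a point fixed in the world has none). Each returns a list of dicts, best first, with "score" (0 to 1); they miss things now and then, are a little off and sometimes report something else, mostly with a low value. They report only what shows in the picture. A call takes as long as a camera call. They do not tell look-alikes from the thing itself.
- nets.masks_of(camera, name): "region" (384x512 bool, what is visible of it) and "rect" ([left, top, right, bottom] in pixels, round what is visible of it).
The state is a dict: "time_s": time; "q": joint angles; "qd": joint speeds; "joint_efforts": joint torques, N m; "tcp_pos": TCP position; "tool_rot": TCP orientation; "ft_force": force on the tool from outside, world axes, zero at the start; "ft_torque": the same for the moment, N m; "grip_width": finger opening in mm; "grasp_force": force on a finger pad.
Only numpy, scipy, OpenCV 4.12 (cv2) and the standard library are available. Lean on these libraries where they do the work, as an engineer would, in place of code of your own. Each camera call takes 0.05 s, during which the arm holds its last target. There are 200 camera calls.

### The job

Move the four coloured printed panels from the black cooling rack to the wooden inspection ledge in the same order: the one nearest the rack's red end goes in the bay nearest the ledge's red block, and so on along the row, one to each bay. Stand each on its lower edge in the trough, centred in its bay and square to the backboard, leaning back on it at rest. Leave the tumbler and the scraper where they are.

Things in the scene. Friction and masses are not known exactly. Their poses are not given: they have to be found in the camera images.
- panel_blue: blue printed cover panel, loose, 60 g: flat plate 52 mm wide (x), 8 thick (y), 110 tall (z), four dark vent slots, both faces alike. Origin: centre of its lower edge. Starts upright in the cooling rack's groove, lower edge 8 mm above the table; the rails reach 33 mm above the table; panels are spaced 70 mm. Pinch it across its thickness near the top edge.
- swatch_blue: blue filament swatch, chip 30 x 22 x 4 mm fixed on the black cooling rack beside the blue panel's starting place; stays when the panel leaves. Origin: centre of its underside, 8 mm above the table. +x runs along the rack's row towards the rack's red end (a red block there, 20 x 34 x 30 mm); the panel's place is 48 mm away on its +y side.
- panel_green: green printed cover panel, loose, 60 g: flat plate 52 mm wide (x), 8 thick (y), 110 tall (z), four dark vent slots, both faces alike. Origin: centre of its lower edge. Starts upright in the cooling rack's groove, lower edge 8 mm above the table; the rails reach 33 mm above the table; panels are spaced 70 mm. Pinch it across its thickness near the top edge.
- swatch_green: green filament swatch, chip 30 x 22 x 4 mm fixed on the black cooling rack beside the green panel's starting place; stays when the panel leaves. Origin: centre of its underside, 8 mm above the table. +x runs along the rack's row towards the rack's red end (a red block there, 20 x 34 x 30 mm); the panel's place is 48 mm away on its +y side.
- panel_yellow: yellow printed cover panel, loose, 60 g: flat plate 52 mm wide (x), 8 thick (y), 110 tall (z), four dark vent slots, both faces alike. Origin: centre of its lower edge. Starts upright in the cooling rack's groove, lower edge 8 mm above the table; the rails reach 33 mm above the table; panels are spaced 70 mm. Pinch it across its thickness near the top edge.
- swatch_yellow: yellow filament swatch, chip 30 x 22 x 4 mm fixed on the black cooling rack beside the yellow panel's starting place; stays when the panel leaves. Origin: centre of its underside, 8 mm above the table. +x runs along the rack's row towards the rack's red end (a red block there, 20 x 34 x 30 mm); the panel's place is 48 mm away on its +y side.
- panel_white: white printed cover panel, loose, 60 g: flat plate 52 mm wide (x), 8 thick (y), 110 tall (z), four dark vent slots, both faces alike. Origin: centre of its lower edge. Starts upright in the cooling rack's groove, lower edge 8 mm above the table; the rails reach 33 mm above the table; panels are spaced 70 mm. Pinch it across its thickness near the top edge.
- swatch_white: white filament swatch, chip 30 x 22 x 4 mm fixed on the black cooling rack beside the white panel's starting place; stays when the panel leaves. Origin: centre of its underside, 8 mm above the table. +x runs along the rack's row towards the rack's red end (a red block there, 20 x 34 x 30 mm); the panel's place is 48 mm away on its +y side.
- ledge: fixed wooden ledge, 340 mm long (x). Origin: on the table below the trough's middle. Trough floor 8 mm up, y -15 to +15 mm, between a lip (-y side, 14 mm above the floor) and an upright backboard (+y side, 8 thick, 50 above the floor). A panel leans towards +y on the backboard's top edge, well at 0.27 rad from upright; under 0.08 it just stands. Bays: 52 mm pale pads at x -105, -35, 35, 105 mm.
- red_block: red end block of the ledge, 20 x 34 x 30 mm, fixed at the ledge's x = +155 or -155 mm, y = 0 (a black one is at the other end). Origin: centre of its underside, 8 mm above the table. The bay centres lie 50, 120, 190 and 260 mm from it along the ledge.
- tumbler: bystander: glass tumbler in a grey printed sleeve, 76 mm across, 95 mm tall, between rack and ledge. Origin: centre of its underside.
- scraper: bystander: print scraper with orange handle, 190 mm long, lying on the table between rack and ledge. Origin: on its underside, near the middle.
Mind the look-alikes: they are no part of the job. What is shaped like the panel_white but pink is not meant.

How it is judged (in metres and radians):
At the end, for the whole second after the job is handed in: All four panels rest on their lower edges in the trough, leaning back 0.14 to 0.55 rad, within 0.2 rad of parallel to the ledge, each within 13 mm of its bay centre; from the red block, their order is that of their swatches from the rack's red end (y of panel_blue in the frame of ledge between -0.018 and 0.018 m and z of panel_blue in the frame of ledge between 0.003 and 0.016 m and angle between panel_blue's own z axis and vertical between 0.14 and 0.55 rad and angle between the x axis of each of panel_blue, panel_green, panel_yellow, panel_white and the x axis of ledge, either way round below 0.2 rad and linear speed of each of panel_blue, panel_green, panel_yellow, panel_white below 0.02 m/s and angular speed of each of panel_blue, panel_green, panel_yellow, panel_white below 0.1 rad/s and y of panel_green in the frame of ledge between -0.018 and 0.018 m and z of panel_green in the frame of ledge between 0.003 and 0.016 m and angle between panel_green's own z axis and vertical between 0.14 and 0.55 rad and y of panel_yellow in the frame of ledge between -0.018 and 0.018 m and z of panel_yellow in the frame of ledge between 0.003 and 0.016 m and angle between panel_yellow's own z axis and vertical between 0.14 and 0.55 rad and y of panel_white in the frame of ledge between -0.018 and 0.018 m and z of panel_white in the frame of ledge between 0.003 and 0.016 m and angle between panel_white's own z axis and vertical between 0.14 and 0.55 rad and ((x of swatch_blue in the frame of swatch_green above 0.02 m and x of swatch_green in the frame of swatch_yellow above 0.02 m and x of swatch_yellow in the frame of swatch_white above 0.02 m and horizontal distance between panel_blue and red_block between 0.037 and 0.063 m and horizontal distance between panel_green and red_block between 0.107 and 0.133 m and horizontal distance between panel_yellow and red_block between 0.177 and 0.203 m and horizontal distance between panel_white and red_block between 0.247 and 0.273 m) or (x of swatch_blue in the frame of swatch_green above 0.02 m and x of swatch_green in the frame of swatch_white above 0.02 m and x of swatch_white in the frame of swatch_yellow above 0.02 m and horizontal distance between panel_blue and red_block between 0.037 and 0.063 m and horizontal distance between panel_green and red_block between 0.107 and 0.133 m and horizontal distance between panel_white and red_block between 0.177 and 0.203 m and horizontal distance between panel_yellow and red_block between 0.247 and 0.273 m) or (x of swatch_blue in the frame of swatch_yellow above 0.02 m and x of swatch_yellow in the frame of swatch_green above 0.02 m and x of swatch_green in the frame of swatch_white above 0.02 m and horizontal distance between panel_blue and red_block between 0.037 and 0.063 m and horizontal distance between panel_yellow and red_block between 0.107 and 0.133 m and horizontal distance between panel_green and red_block between 0.177 and 0.203 m and horizontal distance between panel_white and red_block between 0.247 and 0.273 m) or (x of swatch_blue in the frame of swatch_yellow above 0.02 m and x of swatch_yellow in the frame of swatch_white above 0.02 m and x of swatch_white in the frame of swatch_green above 0.02 m and horizontal distance between panel_blue and red_block between 0.037 and 0.063 m and horizontal distance between panel_yellow and red_block between 0.107 and 0.133 m and horizontal distance between panel_white and red_block between 0.177 and 0.203 m and horizontal distance between panel_green and red_block between 0.247 and 0.273 m) or (x of swatch_blue in the frame of swatch_white above 0.02 m and x of swatch_white in the frame of swatch_green above 0.02 m and x of swatch_green in the frame of swatch_yellow above 0.02 m and horizontal distance between panel_blue and red_block between 0.037 and 0.063 m and horizontal distance between panel_white and red_block between 0.107 and 0.133 m and horizontal distance between panel_green and red_block between 0.177 and 0.203 m and horizontal distance between panel_yellow and red_block between 0.247 and 0.273 m) or (x of swatch_blue in the frame of swatch_white above 0.02 m and x of swatch_white in the frame of swatch_yellow above 0.02 m and x of swatch_yellow in the frame of swatch_green above 0.02 m and horizontal distance between panel_blue and red_block between 0.037 and 0.063 m and horizontal distance between panel_white and red_block between 0.107 and 0.133 m and horizontal distance between panel_yellow and red_block between 0.177 and 0.203 m and horizontal distance between panel_green and red_block between 0.247 and 0.273 m) or (x of swatch_green in the frame of swatch_blue above 0.02 m and x of swatch_blue in the frame of swatch_yellow above 0.02 m and x of swatch_yellow in the frame of swatch_white above 0.02 m and horizontal distance between panel_green and red_block between 0.037 and 0.063 m and horizontal distance between panel_blue and red_block between 0.107 and 0.133 m and horizontal distance between panel_yellow and red_block between 0.177 and 0.203 m and horizontal distance between panel_white and red_block between 0.247 and 0.273 m) or (x of swatch_green in the frame of swatch_blue above 0.02 m and x of swatch_blue in the frame of swatch_white above 0.02 m and x of swatch_white in the frame of swatch_yellow above 0.02 m and horizontal distance between panel_green and red_block between 0.037 and 0.063 m and horizontal distance between panel_blue and red_block between 0.107 and 0.133 m and horizontal distance between panel_white and red_block between 0.177 and 0.203 m and horizontal distance between panel_yellow and red_block between 0.247 and 0.273 m) or (x of swatch_green in the frame of swatch_yellow above 0.02 m and x of swatch_yellow in the frame of swatch_blue above 0.02 m and x of swatch_blue in the frame of swatch_white above 0.02 m and horizontal distance between panel_green and red_block between 0.037 and 0.063 m and horizontal distance between panel_yellow and red_block between 0.107 and 0.133 m and horizontal distance between panel_blue and red_block between 0.177 and 0.203 m and horizontal distance between panel_white and red_block between 0.247 and 0.273 m) or (x of swatch_green in the frame of swatch_yellow above 0.02 m and x of swatch_yellow in the frame of swatch_white above 0.02 m and x of swatch_white in the frame of swatch_blue above 0.02 m and horizontal distance between panel_green and red_block between 0.037 and 0.063 m and horizontal distance between panel_yellow and red_block between 0.107 and 0.133 m and horizontal distance between panel_white and red_block between 0.177 and 0.203 m and horizontal distance between panel_blue and red_block between 0.247 and 0.273 m) or (x of swatch_green in the frame of swatch_white above 0.02 m and x of swatch_white in the frame of swatch_blue above 0.02 m and x of swatch_blue in the frame of swatch_yellow above 0.02 m and horizontal distance between panel_green and red_block between 0.037 and 0.063 m and horizontal distance between panel_white and red_block between 0.107 and 0.133 m and horizontal distance between panel_blue and red_block between 0.177 and 0.203 m and horizontal distance between panel_yellow and red_block between 0.247 and 0.273 m) or (x of swatch_green in the frame of swatch_white above 0.02 m and x of swatch_white in the frame of swatch_yellow above 0.02 m and x of swatch_yellow in the frame of swatch_blue above 0.02 m and horizontal distance between panel_green and red_block between 0.037 and 0.063 m and horizontal distance between panel_white and red_block between 0.107 and 0.133 m and horizontal distance between panel_yellow and red_block between 0.177 and 0.203 m and horizontal distance between panel_blue and red_block between 0.247 and 0.273 m) or (x of swatch_yellow in the frame of swatch_blue above 0.02 m and x of swatch_blue in the frame of swatch_green above 0.02 m and x of swatch_green in the frame of swatch_white above 0.02 m and horizontal distance between panel_yellow and red_block between 0.037 and 0.063 m and horizontal distance between panel_blue and red_block between 0.107 and 0.133 m and horizontal distance between panel_green and red_block between 0.177 and 0.203 m and horizontal distance between panel_white and red_block between 0.247 and 0.273 m) or (x of swatch_yellow in the frame of swatch_blue above 0.02 m and x of swatch_blue in the frame of swatch_white above 0.02 m and x of swatch_white in the frame of swatch_green above 0.02 m and horizontal distance between panel_yellow and red_block between 0.037 and 0.063 m and horizontal distance between panel_blue and red_block between 0.107 and 0.133 m and horizontal distance between panel_white and red_block between 0.177 and 0.203 m and horizontal distance between panel_green and red_block between 0.247 and 0.273 m) or (x of swatch_yellow in the frame of swatch_green above 0.02 m and x of swatch_green in the frame of swatch_blue above 0.02 m and x of swatch_blue in the frame of swatch_white above 0.02 m and horizontal distance between panel_yellow and red_block between 0.037 and 0.063 m and horizontal distance between panel_green and red_block between 0.107 and 0.133 m and horizontal distance between panel_blue and red_block between 0.177 and 0.203 m and horizontal distance between panel_white and red_block between 0.247 and 0.273 m) or (x of swatch_yellow in the frame of swatch_green above 0.02 m and x of swatch_green in the frame of swatch_white above 0.02 m and x of swatch_white in the frame of swatch_blue above 0.02 m and horizontal distance between panel_yellow and red_block between 0.037 and 0.063 m and horizontal distance between panel_green and red_block between 0.107 and 0.133 m and horizontal distance between panel_white and red_block between 0.177 and 0.203 m and horizontal distance between panel_blue and red_block between 0.247 and 0.273 m) or (x of swatch_yellow in the frame of swatch_white above 0.02 m and x of swatch_white in the frame of swatch_blue above 0.02 m and x of swatch_blue in the frame of swatch_green above 0.02 m and horizontal distance between panel_yellow and red_block between 0.037 and 0.063 m and horizontal distance between panel_white and red_block between 0.107 and 0.133 m and horizontal distance between panel_blue and red_block between 0.177 and 0.203 m and horizontal distance between panel_green and red_block between 0.247 and 0.273 m) or (x of swatch_yellow in the frame of swatch_white above 0.02 m and x of swatch_white in the frame of swatch_green above 0.02 m and x of swatch_green in the frame of swatch_blue above 0.02 m and horizontal distance between panel_yellow and red_block between 0.037 and 0.063 m and horizontal distance between panel_white and red_block between 0.107 and 0.133 m and horizontal distance between panel_green and red_block between 0.177 and 0.203 m and horizontal distance between panel_blue and red_block between 0.247 and 0.273 m) or (x of swatch_white in the frame of swatch_blue above 0.02 m and x of swatch_blue in the frame of swatch_green above 0.02 m and x of swatch_green in the frame of swatch_yellow above 0.02 m and horizontal distance between panel_white and red_block between 0.037 and 0.063 m and horizontal distance between panel_blue and red_block between 0.107 and 0.133 m and horizontal distance between panel_green and red_block between 0.177 and 0.203 m and horizontal distance between panel_yellow and red_block between 0.247 and 0.273 m) or (x of swatch_white in the frame of swatch_blue above 0.02 m and x of swatch_blue in the frame of swatch_yellow above 0.02 m and x of swatch_yellow in the frame of swatch_green above 0.02 m and horizontal distance between panel_white and red_block between 0.037 and 0.063 m and horizontal distance between panel_blue and red_block between 0.107 and 0.133 m and horizontal distance between panel_yellow and red_block between 0.177 and 0.203 m and horizontal distance between panel_green and red_block between 0.247 and 0.273 m) or (x of swatch_white in the frame of swatch_green above 0.02 m and x of swatch_green in the frame of swatch_blue above 0.02 m and x of swatch_blue in the frame of swatch_yellow above 0.02 m and horizontal distance between panel_white and red_block between 0.037 and 0.063 m and horizontal distance between panel_green and red_block between 0.107 and 0.133 m and horizontal distance between panel_blue and red_block between 0.177 and 0.203 m and horizontal distance between panel_yellow and red_block between 0.247 and 0.273 m) or (x of swatch_white in the frame of swatch_green above 0.02 m and x of swatch_green in the frame of swatch_yellow above 0.02 m and x of swatch_yellow in the frame of swatch_blue above 0.02 m and horizontal distance between panel_white and red_block between 0.037 and 0.063 m and horizontal distance between panel_green and red_block between 0.107 and 0.133 m and horizontal distance between panel_yellow and red_block between 0.177 and 0.203 m and horizontal distance between panel_blue and red_block between 0.247 and 0.273 m) or (x of swatch_white in the frame of swatch_yellow above 0.02 m and x of swatch_yellow in the frame of swatch_blue above 0.02 m and x of swatch_blue in the frame of swatch_green above 0.02 m and horizontal distance between panel_white and red_block between 0.037 and 0.063 m and horizontal distance between panel_yellow and red_block between 0.107 and 0.133 m and horizontal distance between panel_blue and red_block between 0.177 and 0.203 m and horizontal distance between panel_green and red_block between 0.247 and 0.273 m) or (x of swatch_white in the frame of swatch_yellow above 0.02 m and x of swatch_yellow in the frame of swatch_green above 0.02 m and x of swatch_green in the frame of swatch_blue above 0.02 m and horizontal distance between panel_white and red_block between 0.037 and 0.063 m and horizontal distance between panel_yellow and red_block between 0.107 and 0.133 m and horizontal distance between panel_green and red_block between 0.177 and 0.203 m and horizontal distance between panel_blue and red_block between 0.247 and 0.273 m))); the robot touches nothing.
It fails at once if the tumbler is moved more than 25 mm (distance of tumbler from where it was at the start of the episode above 0.025 m).
It fails at once if the scraper is moved more than 25 mm (distance of scraper from where it was at the start of the episode above 0.025 m).
It also fails if it takes over 131 s, if anything falls off the work surface, if the arm or the gripper's body presses on something with over 40 N, if the wrist force passes 120 N, or if a joint passes its speed limit or range.

## Working session

There is one attempt and no reset: what is moved stays moved. The work goes in short steps, Python scripts to look and compute and a shell command to move; the robot and the scene stay as the last step left them, time stands still between calls to the robot, and variables do not carry over. Pictures are saved under pics/ and viewed, at most 14 in all, crops included, and the job is handed in when it is done.

```bash
mkdir -p pics; python3 - <<'E'
from cell import bot, vision, job, nets
import cv2,numpy as np
s=bot.sense(); print(s['time_s'],s['tcp_pos'],s['tool_rot'],s['grip_width'])
ims=[]
for n in ['scene','top']:
    im=vision.grab_frame(n); cv2.imwrite(f'pics/{n}0.png',im)
    c=vision.calibration(n); print(n,c)
    for o in ['panel_blue','panel_green','panel_yellow','panel_white','swatch_blue','swatch_green','swatch_yellow','swatch_white','ledge','red_block','tumbler','scraper']:
        r=nets.masks_of(n,o)
        print(o,[(round(d['score'],2),list(map(int,d['rect'])),int(d['region'].sum())) for d in r[:3]])
E
```

```text
0.0 [175.77564224 547.24830577 403.84334397] [-4.86222862e-01 -3.10324623e+00  2.73114735e-03] 85.18870004299978
scene {'camera_matrix': array([[371.89706135,   0.        , 257.13946307],
       [  0.        , 371.89706135, 188.17669367],
       [  0.        ,   0.        ,   1.        ]]), 'xyz': array([1131.38717411,  -34.53870312,  472.63516301]), 'orientation': array([0.76356595, 0.68714994, 1.34120928])}
panel_blue [(0.94, [324, 119, 335, 168], 367)]
panel_green [(0.84, [329, 133, 341, 186], 552)]
panel_yellow [(0.88, [345, 173, 368, 233], 767)]
panel_white [(0.91, [336, 151, 356, 205], 613), (0.78, [374, 155, 415, 209], 1394)]
swatch_blue [(0.45, [297, 164, 308, 176], 65)]
swatch_green []
swatch_yellow [(0.65, [318, 226, 334, 236], 137)]
swatch_white [(0.57, [219, 139, 257, 189], 1708), (0.48, [312, 203, 322, 212], 115)]
ledge [(0.97, [111, 152, 203, 284], 5264)]
red_block [(0.93, [117, 254, 147, 275], 492)]
tumbler [(0.7, [219, 140, 256, 191], 1774), (0.24, [319, 226, 333, 239], 134)]
scraper [(0.66, [225, 203, 260, 273], 1080)]
top {'camera_matrix': array([[454.90995296,   0.
[... 152 characters left out ...]
854,  20.19129481, 888.61082435]), 'orientation': array([ 0.10451271, -0.07802623, -1.58106087])}
panel_blue [(0.6, [159, 239, 173, 268], 423)]
panel_green [(0.66, [156, 199, 175, 231], 456)]
panel_yellow [(0.95, [158, 112, 176, 158], 477)]
panel_white [(0.91, [158, 159, 178, 192], 482), (0.63, [99, 162, 136, 191], 275)]
swatch_blue [(0.46, [194, 241, 202, 257], 172)]
swatch_green [(0.68, [195, 209, 203, 219], 148)]
swatch_yellow [(0.71, [193, 136, 206, 152], 145), (0.54, [319, 103, 382, 281], 7394)]
swatch_white []
ledge []
red_block [(0.46, [359, 100, 386, 118], 257)]
tumbler [(0.75, [254, 218, 298, 260], 1488)]
scraper [(0.71, [262, 91, 295, 183], 1877), (0.41, [160, 236, 174, 269], 460)]
```

```bash
python3 - <<'E'
import cv2
im=cv2.imread('pics/top0.png'); cv2.imwrite('pics/top0b.png',cv2.resize(im[60:310,80:410],(792,600),interpolation=cv2.INTER_CUBIC))
im=cv2.imread('pics/scene0.png'); cv2.imwrite('pics/scene0b.png',cv2.resize(im[90:300,100:430],None,fx=2.4,fy=2.4,interpolation=cv2.INTER_CUBIC))
E
```

```text
(no output)
```

View pics/top0b.png

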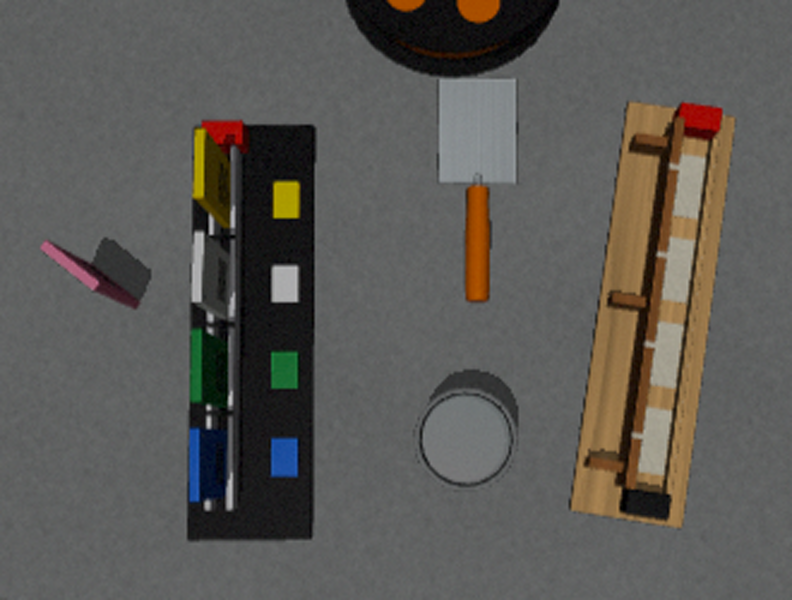

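View pics/scene0b.png

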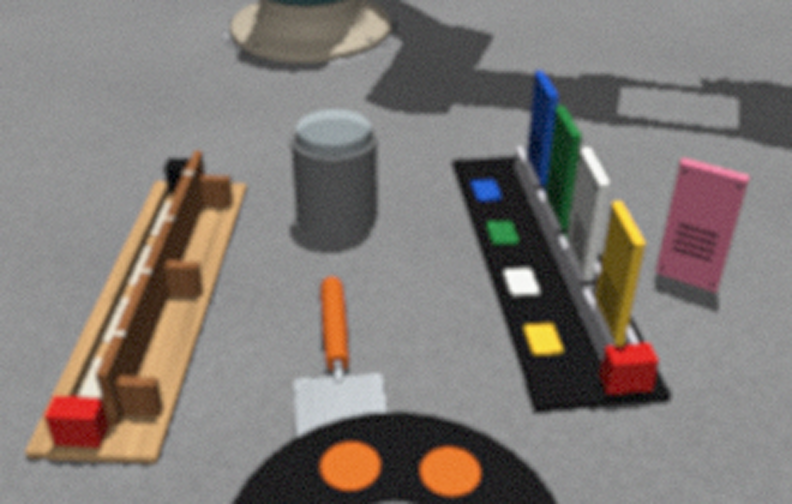

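The top view (2.4× crop) shows the rack's red block at full-frame ~(173,116). From the red end the panels run yellow (167,135), white (168,175), green (165,215), blue (166,253), each beside its own-colour swatch. The ledge's red block is at (372,110), with the backboard on its left, and the tumbler and scraper lie between.

There are two white-panel candidates: (168,175) in the rack beside the white swatch, and the pink one standing loose at ~(117,177). The rack one is meant, and the enlarged crop confirms it.

```bash
cat > h.py <<'E'
from cell import bot, vision, job, nets
import cv2,numpy as np
from scipy.spatial.transform import Rotation as R
def cal(n):
    c=vision.calibration(n); return c['camera_matrix'],np.array(c['xyz']),R.from_rotvec(c['orientation']).as_matrix()
def ray(uv,z,c):
    K,p,M=c; d=M@(np.array([1,-1,-1])*(np.linalg.inv(K)@[uv[0],uv[1],1])); return p+d*(z-p[2])/d[2]
def proj(P,c):
    K,p,M=c; q=(M.T@(np.atleast_2d(P)-p).T).T*[1,-1,-1]; q=(K@q.T).T; return q[:,:2]/q[:,2:]
def blobs(m,lo=30):
    n,l,s,c=cv2.connectedComponentsWithStats(m.astype(np.uint8)); return [(s[i,4],c[i],s[i,:4],l==i) for i in range(1,n) if s[i,4]>=lo]
E
python3 - <<'E'
from h import *
im=cv2.imread('pics/top0.png'); c=cal('top'); hsv=cv2.cvtColor(im,cv2.COLOR_BGR2HSV); H,S,V=cv2.split(hsv)
box=np.zeros(H.shape,bool); box[120:270,185:215]=1
for n,m in dict(yellow=(abs(H.astype(int)-27)<6)&(S>120),white=(S<60)&(V>120),green=(abs(H.astype(int)-70)<15)&(S>100),blue=(abs(H.astype(int)-110)<12)&(S>100)).items():
    for b in blobs(m&box): print(n,b[0],b[1],b[2],ray(b[1],12,c).round(1))
box[:]=0; box[95:290,310:390]=1
for b in blobs((S<70)&(V>120)&box): print('pad',b[0],b[1],ray(b[1],8.5,c).round(1), cv2.minAreaRect(np.argwhere(b[3])[:,::-1].astype(np.float32)))
red=((H<6)|(H>174))&(S>150)&(V>80)
for b in blobs(red,20): print('red',b[0],b[1],b[2],ray(b[1],38,c).round(1))
# wood outline
wood=(abs(H.astype(int)-15)<9)&(S>60)&(V>90)&box
wood=np.zeros_like(wood)|wood
b=max(blobs(wood),key=lambda b:b[0]); r=cv2.minAreaRect(np.argwhere(cv2.morphologyEx((wood|(box&(V>125))|(red&box)).astype(np.uint8),cv2.MORPH_CLOSE,np.ones((15,15))))[:,::-1].astype(np.float32))
pts=cv2.boxPoints(r); print([ray(p,8,c)[:2].round(1) for p in pts])
E
```

```text
yellow 192 [198.546875 142.59375 ] [193 135  12  17] [647.  145.6  12. ]
white 163 [198.06134969 178.        ] [193 171  11  15] [576.5 146.3  12. ]
green 191 [198.47120419 213.53926702] [193 206  12  16] [507.  145.2  12. ]
blue 213 [198.16901408 250.15023474] [192 242  13  17] [436.7 145.6  12. ]
pad 282 [366.5106383 137.0141844] [ 654.  -185.2    8.5] ((364.92578125, 137.0567626953125), (14.141517639160156, 25.639760971069336), 7.594643592834473)
pad 286 [361.86013986 171.93356643] [ 584.5 -173.4    8.5] ((361.0, 172.0), (26.0, 14.0), 90.0)
pad 298 [357.09395973 207.2885906 ] [ 515.5 -161.6    8.5] ((355.5384521484375, 207.1923370361328), (14.263994216918945, 26.543432235717773), 7.125016689300537)
pad 306 [352.23529412 243.4379085 ] [ 446.2 -149.8    8.5] ((350.7314758300781, 243.2642059326172), (14.207599639892578, 27.159643173217773), 7.594643592834473)
red 166 [371.68072289 108.15060241] [363 103  18  12] [ 703.2 -190.4   38. ]
red 137 [173.24817518 113.99270073] [164 110  17  10] [697.9 190.9  38. ]
[array([390.7, -80.9]), array([ 731.8, -139.5]), array([ 716.7, -231.2]), array([ 377.3, -168.9])]
```

```bash
python3 - <<'E'
from h import *
from scipy.optimize import minimize
th=np.arctan2(-11.8,69.25); 
def rot(a): return np.array([[np.cos(a),-np.sin(a)],[np.sin(a),np.cos(a)]])
B=np.array([[sx*10,sy*17,z] for sx in(-1,1) for sy in(-1,1) for z in(8,38)])
def fit(n,box,yaw,x0):
    im=cv2.imread(f'pics/{n}0.png'); c=cal(n); H,S,V=cv2.split(cv2.cvtColor(im,cv2.COLOR_BGR2HSV))
    m=((H<7)|(H>172))&(S>130)&(V>60); k=np.zeros_like(m);k[box[1]:box[3],box[0]:box[2]]=1;m&=k
    m8=cv2.resize(m.astype(np.uint8),None,fx=8,fy=8,interpolation=cv2.INTER_NEAREST)
    def cost(p):
        P=B.copy();P[:,:2]=B[:,:2]@rot(yaw).T+p
        h=cv2.convexHull(((proj(P,c)+.5)*8).astype(np.int32)); z=np.zeros_like(m8);cv2.fillPoly(z,[h],1); return (z^m8).sum()/m8.sum()
    r=minimize(cost,x0,method='Nelder-Mead',options=dict(initial_simplex=np.array(x0)+[[0,0],[8,0],[0,8]])); print(n,r.x.round(1),r.fun); return r.x
t=fit('top',(350,95,395,125),th,[703,-190]); s=fit('scene',(105,240,155,285),th,[703,-190])
fit('top',(155,100,185,125),0,[698,193]); fit('scene',(340,225,380,265),0,[698,193])
for o in (t,s):
    for p in [(654,-185.2),(584.5,-173.4),(515.5,-161.6),(446.2,-149.8)]: print(((np.array(p)-o)@rot(th)).round(1),end=' ')
    print()
E
python3 -m crank '[[0,0,0,0,0,0,0]]'
```

```text
top [ 704.7 -191.4] 0.3978767942583732
scene [ 699.4 -192.5] 0.1815109743040685
top [698. 193.] 0.8075921474358975
scene [694.  192.5] 0.10112555928411633
[-51.1  -2.4] [-121.6   -2.5] [-191.6   -2.4] [-261.9   -2.4] 
[-46.   -0.4] [-116.5   -0.4] [-186.5   -0.4] [-256.8   -0.4] 
time_s: 1.38
tcp_pos: [175.9, 547.5, 404.7]
tool_rot: [-0.486, -3.104, -0.0]
ft_force: [0.4, 0.8, -0.3]
grip_width: 75.7
grasp_force: 0.0
```

```bash
python3 -m crank '[[0,0,-0.033,0,0,0,0],[0,0,-0.033,0,0,0,0],[0,0,-0.033,0,0,0,0],[0,0,0,-0.7,-0.98,0,0],[0,0,0,-0.7,-0.98,0,0]]' >/dev/null
python3 -m crank '[[0,0,0,-0.7,-0.98,0,0],[0,0,0,-0.7,-0.98,0,0],[0,0,0,-0.7,-0.98,0,0],[0,0,0,-0.7,-0.98,0,0],[0,0,0,-0.7,-0.98,0,0]]' >/dev/null
python3 -m crank '[[0,0,0,-0.7,-0.98,0,0],[0,0,0,-0.7,-0.98,0,0],[0,0,0,-0.7,-0.98,0,0],[0,0,0,-0.7,-0.98,0,0],[0,0,0,-0.7,-0.98,0,0]]'
cat > plan.py <<'E'
import sys
from h import *
s=bot.sense(); T=R.from_rotvec(s['tool_rot'])
def go(pos,yaw,lean):   # yaw: panel x direction in world; lean rad
    G=R.from_euler('z',yaw)*R.from_rotvec([-lean,0,0])*R.from_matrix(np.diag([-1.,1,-1]))
    rv=(T.inv()*G).as_rotvec()/np.pi; d=np.array(pos)-s['tcp_pos']
    print('t',round(s['time_s'],2),'tcp',np.round(s['tcp_pos'],1),'grip',round(s['grip_width'],1),'turn',rv.round(4),'shift now-axes',(T.inv().apply(d)/20).round(2),'shift goal-axes',(G.inv().apply(d)/20).round(2))
def bay(i,h,lean,grasp,yb=0):   # i in ledge x mm; h bottom above floor
    th=np.arctan2(-11.8,69.25); O=np.array([550.3,-165.3,8]); W=R.from_euler('z',th)
    L=grasp+155
    b=np.array([i,yb-4*np.cos(lean),h+4*np.sin(lean)])  # centre of lower edge
    go(O+W.apply(b+L*np.array([0,np.sin(lean),np.cos(lean)])),th,lean)
RX=dict(blue=436.7,green=507,white=576.5,yellow=647)
def rack(n,h,grasp=95): go([RX[n],193.7,8+h+grasp+155],0,0)
if __name__=='__main__': eval(sys.argv[1])
E
python3 plan.py "rack('blue',0)"
```

```text
time_s: 2.63
tcp_pos: [344.4, 311.3, 404.9]
tool_rot: [-0.001, 3.141, 0.001]
ft_force: [0.0, 0.2, 0.2]
grip_width: 42.9
grasp_force: 0.0
t 2.63 tcp [344.4 311.3 404.9] grip 42.9 turn [0.0001 0.0001 0.0001] shift now-axes [-4.61 -5.88  7.34] shift goal-axes [-4.62 -5.88  7.34]
```

```bash
python3 -m crank '[[0,0,0,-0.77,-0.98,0,0],[0,0,0,-0.77,-0.98,0,0],[0,0,0,-0.77,-0.98,0,0],[0,0,0,-0.77,-0.98,0,0],[0,0,0,-0.77,-0.98,0,0]]' >/dev/null
python3 -m crank '[[0,0,0,-0.77,-0.98,0.5,0],[0,0,0,0,0,0.5,0],[0,0,0,0,0,0,0],[0,0,0,0,0,0,0]]'
python3 plan.py "rack('blue',0)"
python3 - <<'E'
from h import *
im=vision.grab_frame('wrist'); c=cal('wrist'); print(c)
P=[[436.7,193.7+d,118] for d in(-4,4)]+[[436.7+e,193.7,118] for e in(-26,26)]+[[436.7,145.7,12],[507,145.7,12],[507,193.7,118]]
q=proj(P,c); print(q.round(0).tolist())
for u in q: cv2.drawMarker(im,tuple(int(v) for v in u.round()),(255,0,255),cv2.MARKER_CROSS,8,1)
cv2.imwrite('pics/w1.png',im)
E
```

```text
time_s: 3.38
tcp_pos: [435.9, 194.8, 384.2]
tool_rot: [-0.001, -3.139, -0.0]
ft_force: [0.8, 0.6, -0.2]
grip_width: 42.6
grasp_force: 0.0
t 3.38 tcp [435.9 194.8 384.2] grip 42.6 turn [ 0.0001 -0.0007 -0.0001] shift now-axes [-0.06 -0.06  6.31] shift goal-axes [-0.04 -0.06  6.31]
(array([[287.09368798,   0.        , 259.32964306],
       [  0.        , 287.09368798, 187.68308888],
       [  0.        ,   0.        ,   1.        ]]), array([361.50900253, 195.23732605, 354.3993623 ]), array([[ 5.94086649e-04, -9.57212589e-01, -2.89385048e-01],
       [ 9.99997845e-01,  1.14438690e-03, -1.73241909e-03],
       [ 1.98946183e-03, -2.89383395e-01,  9.57211206e-01]]))
[[252.0, 192.0], [262.0, 192.0], [257.0, 162.0], [257.0, 220.0], [218.0, 165.0], [220.0, 219.0], [257.0, 263.0]]
```

View pics/w1.png

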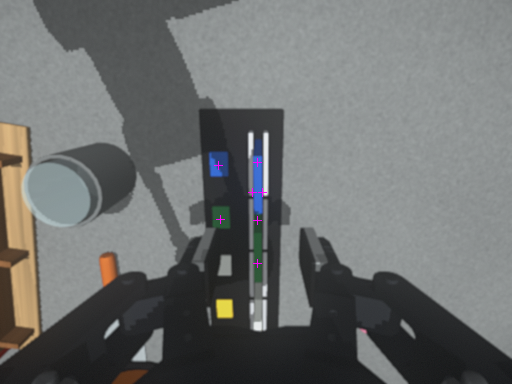

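The wrist view shows the blue panel's top edge at about (258, 155–212) and the swatches at (218,164) and (221,217), both on the predicted crosses. I'll measure the panel's ends more precisely.

```bash
python3 - <<'E'
from h import *
im=vision.grab_frame('wrist'); c=cal('wrist')
print(im[145:228:3,258].tolist()); print(im[190,245:275].tolist())
cv2.imwrite('pics/w1c.png',cv2.resize(im[130:280,190:300],None,fx=4,fy=4,interpolation=cv2.INTER_CUBIC))
E
```

```text
[[112, 67, 49], [111, 67, 48], [112, 67, 48], [126, 73, 50], [214, 114, 65], [214, 113, 64], [214, 114, 64], [213, 113, 64], [213, 113, 63], [213, 112, 61], [213, 112, 63], [214, 114, 64], [213, 112, 62], [212, 111, 61], [212, 112, 62], [213, 113, 61], [212, 111, 60], [210, 109, 59], [210, 109, 59], [210, 108, 58], [210, 108, 59], [209, 107, 56], [158, 84, 49], [61, 67, 42], [54, 70, 43], [51, 68, 40], [50, 68, 41], [50, 68, 40]]
[[59, 54, 52], [55, 49, 48], [63, 58, 55], [94, 90, 88], [128, 125, 122], [140, 138, 135], [141, 135, 132], [158, 124, 116], [189, 111, 83], [207, 107, 58], [211, 110, 58], [212, 111, 60], [212, 112, 62], [213, 113, 61], [212, 111, 59], [203, 105, 57], [170, 94, 65], [141, 119, 114], [187, 184, 181], [230, 227, 226], [236, 234, 231], [223, 218, 213], [149, 146, 142], [78, 75, 73], [58, 54, 53], [62, 58, 56], [64, 60, 58], [63, 59, 57], [64, 60, 58], [64, 60, 57]]
```

View pics/w1c.png

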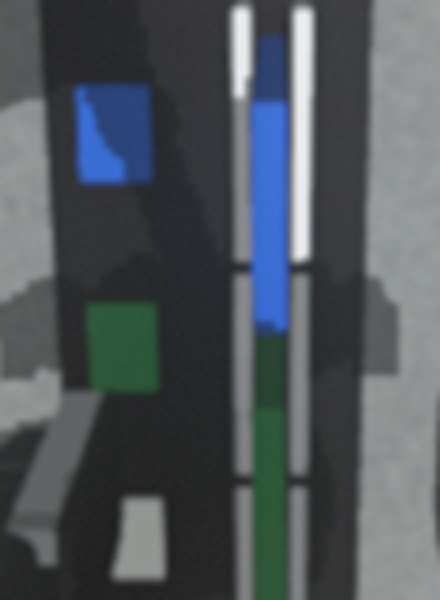

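The bright top face spans v = 155.5–211.5, so the blue panel sits about 4 mm nearer the base than its swatch suggests. I'll shift to match and descend.

```bash
python3 -m crank '[[0,0,0,0.17,-0.05,0.8,0],[0,0,0,0,0,0.8,0],[0,0,0,0,0,0.8,0],[0,0,0,0,0,0.8,0],[0,0,0,0,0,0.8,0]]' >/dev/null
python3 -m crank '[[0,0,0,0,0,0.8,0],[0,0,0,0,0,0.8,0],[0,0,0,0,0,0.7,0],[0,0,0,0,0,0,0],[0,0,0,0,0,0,0]]' 
python3 -m crank '[[0,0,0,0,0,0,-1],[0,0,0,0,0,0,-1],[0,0,0,0,0,0,-1],[0,0,0,0,0,0,-1],[0,0,0,0,0,0,-1]]'
python3 -m crank '[[0,0,0,0,0,0,-1],[0,0,0,0,0,0,-1],[0,0,0,0,0,0,-1],[0,0,0,0,0,0,-1],[0,0,0,0,0,0,-1]]'; python3 plan.py "rack('blue',0)"
```

```text
time_s: 4.32
tcp_pos: [432.5, 194.4, 258.8]
tool_rot: [0.003, -3.141, -0.0]
ft_force: [0.6, 0.4, -0.1]
grip_width: 42.6
grasp_force: 0.0
time_s: 4.73
tcp_pos: [433.4, 193.8, 259.9]
tool_rot: [-0.0, 3.139, 0.001]
ft_force: [-0.5, 0.1, 5.9]
grip_width: 7.0
grasp_force: 59.2
time_s: 5.15
tcp_pos: [433.4, 193.8, 259.9]
tool_rot: [-0.0, 3.139, 0.001]
ft_force: [-0.2, -0.0, 6.0]
grip_width: 7.0
grasp_force: 59.3
t 5.15 tcp [433.4 193.8 259.9] grip 7.0 turn [0.0002 0.0008 0.    ] shift now-axes [-0.16 -0.    0.09] shift goal-axes [-0.16 -0.    0.09]
```

```bash
python3 -m crank '[[0,0,0,0,0,-0.5,-1],[0,0,0,0,0,-0.9,-1],[0,0,0,0,0,-0.9,-1],[0,0,0,0,0,-0.9,-1],[0,0,0,0,0,-0.9,-1]]' >/dev/null
python3 -m crank '[[0,0,0,0,0,-0.9,-1],[0,0,0,0,0,-0.9,-1],[0,0,0,0,0,-0.9,-1],[0,0,0.027,0,0,0,-1],[0,0,0.027,0,0,0,-1]]' >/dev/null
python3 -m crank '[[0.029,0,0,0,0,0,-1],[0.029,0,0,0,0,0,-1],[0.028,0,0,0,0,0,-1],[0,0,0,0,0,0,-1],[0,0,0,0,0,0,-1]]'; python3 plan.py "bay(-105,112,0.27,96)"
```

```text
time_s: 6.4
tcp_pos: [432.9, 194.3, 394.3]
tool_rot: [-0.26, -3.08, 0.415]
ft_force: [-0.6, -0.6, -0.2]
grip_width: 7.2
grasp_force: 58.6
t 6.4 tcp [432.9 194.3 394.3] grip 7.2 turn [ 0.0006 -0.0002  0.0002] shift now-axes [ -3.55 -12.69   5.11] shift goal-axes [ -3.56 -12.68   5.13]
```

```bash
python3 -m crank '[[0,0,0,-0.27,-0.97,0.39,-1],[0,0,0,-0.27,-0.97,0.39,-1],[0,0,0,-0.27,-0.97,0.39,-1],[0,0,0,-0.27,-0.97,0.39,-1],[0,0,0,-0.27,-0.97,0.39,-1]]' >/dev/null
python3 -m crank '[[0,0,0,-0.27,-0.97,0.39,-1],[0,0,0,-0.27,-0.97,0.39,-1],[0,0,0,-0.27,-0.97,0.39,-1],[0,0,0,-0.27,-0.97,0.39,-1],[0,0,0,-0.27,-0.97,0.39,-1]]' >/dev/null
python3 -m crank '[[0,0,0,-0.27,-0.97,0.39,-1],[0,0,0,-0.27,-0.97,0.39,-1],[0,0,0,-0.27,-0.97,0.39,-1],[0,0,0,0,0,0,-1],[0,0,0,0,0,0,-1]]'; python3 plan.py "bay(-105,80,0.27,96)"
python3 - <<'E'
from h import *
im=vision.grab_frame('wrist'); c=cal('wrist')
th=np.arctan2(-11.8,69.25); W=R.from_euler('z',th); O=[550.3,-165.3,0]
P=[[x,y,z] for x in(-105,-35,35) for y,z in((-15,8),(15,58),(0,8))]
q=proj(W.apply(P)+O,c); print(q.round(0).tolist())
for u in q: cv2.drawMarker(im,tuple(int(v) for v in u.round()),(255,0,255),cv2.MARKER_CROSS,8,1)
cv2.imwrite('pics/w2.png',im)
t=vision.grab_frame('top'); c=cal('top'); q=proj(W.apply(P+[[105,y,z] for y,z in((-15,8),(15,58),(0,8))])+O,c)
t=cv2.resize(t[90:300,290:410],None,fx=2.8,fy=2.8,interpolation=cv2.INTER_CUBIC)
for u in q: cv2.drawMarker(t,tuple(int(v) for v in ((u-[290,90]+.5)*2.8).round()),(255,0,255),cv2.MARKER_CROSS,8,1)
o=np.zeros((600,800,3),np.uint8); o[:384,:450]=im[:,:450]; o[:588,460:460+336]=t; cv2.imwrite('pics/w2.png',o)
E
```

```text
time_s: 7.65
tcp_pos: [456.2, -85.2, 364.2]
tool_rot: [-0.267, -3.08, 0.415]
ft_force: [0.2, 0.5, -0.6]
grip_width: 7.1
grasp_force: 58.8
t 7.65 tcp [456.2 -85.2 364.2] grip 7.1 turn [ 0.0006 -0.0002 -0.0012] shift now-axes [-0.06  0.44  1.6 ] shift goal-axes [-0.06  0.44  1.6 ]
[[275.0, 167.0], [293.0, 180.0], [287.0, 168.0], [274.0, 222.0], [291.0, 243.0], [286.0, 223.0], [273.0, 270.0], [289.0, 298.0], [284.0, 272.0]]
```

View pics/w2.png

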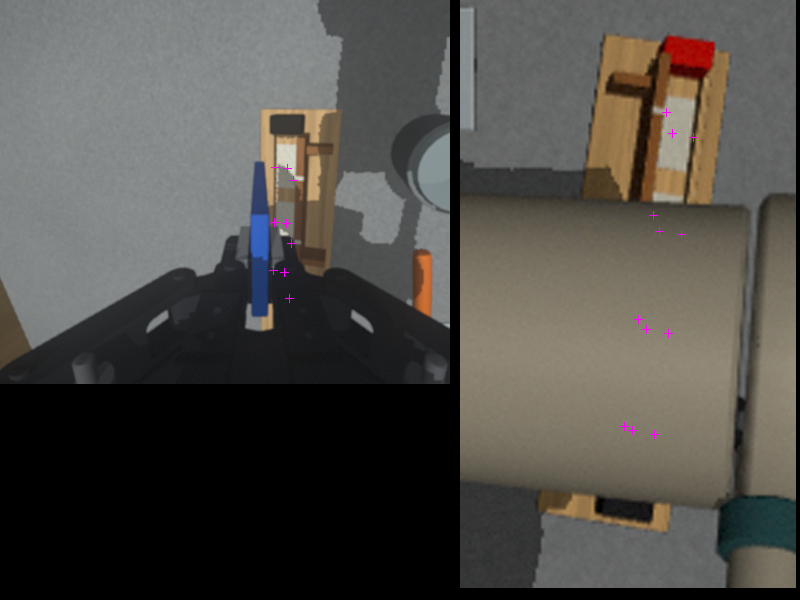

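```bash
python3 -m crank '[[-0.016,0,0,0,0,0,-1],[0,0,0,0,0,0,-1]]'; python3 plan.py "bay(-105,60,0.22,96,-1);bay(-105,2,0.22,96,-1)"
```

```text
time_s: 7.92
tcp_pos: [456.5, -83.6, 364.6]
tool_rot: [-0.262, -3.095, 0.338]
ft_force: [0.3, -0.7, -1.1]
grip_width: 6.8
grasp_force: 58.8Traceback (most recent call last):
  File "plan.py", line 15, in <module>
    if __name__=='__main__': eval(sys.argv[1])
                             ~~~~^^^^^^^^^^^^^
  File "<string>", line 1
    bay(-105,60,0.22,96,-1);bay(-105,2,0.22,96,-1)
                           ^
SyntaxError: invalid syntax
```

```bash
sed -i 's/eval(/exec(/' plan.py; python3 plan.py "bay(-105,60,0.22,96,-1);bay(-105,2,0.22,96,-1)"
```

```text
t 7.92 tcp [456.5 -83.6 364.6] grip 6.8 turn [ 0.0008  0.0003 -0.0002] shift now-axes [-0.06 -0.18  2.64] shift goal-axes [-0.06 -0.17  2.64]
t 7.92 tcp [456.5 -83.6 364.6] grip 6.8 turn [ 0.0008  0.0003 -0.0002] shift now-axes [-0.06  0.45  5.47] shift goal-axes [-0.06  0.46  5.47]
```

```bash
python3 -m crank '[[0,0,0,-0.06,-0.18,0.9,-1],[0,0,0,0,0,0.9,-1],[0,0,0,0,0,0.84,-1],[0,0,0,0,0.15,0.7,-1],[0,0,0,0,0.15,0.7,-1]]' >/dev/null
python3 -m crank '[[0,0,0,0,0.15,0.7,-1],[0,0,0,0,0.1,0.45,-1],[0,0,0,0,0.08,0.28,-1],[0,0,0,0,0,0,-1],[0,0,0,0,0,0,-1]]'; python3 plan.py "bay(-105,0,0.22,96,-1)"
python3 - <<'E'
from h import *
im=vision.grab_frame('scene'); cv2.imwrite('pics/s2.png',cv2.resize(im[110:310,90:290],(600,600),interpolation=cv2.INTER_CUBIC))
E
```

```text
time_s: 8.75
tcp_pos: [455.5, -99.1, 255.8]
tool_rot: [-0.262, -3.094, 0.342]
ft_force: [-0.4, -0.1, -0.5]
grip_width: 7.1
grasp_force: 58.8
t 8.75 tcp [455.5 -99.1 255.8] grip 7.1 turn [-0.      0.0002 -0.    ] shift now-axes [0.02 0.05 0.09] shift goal-axes [0.02 0.05 0.09]
```

View pics/s2.png

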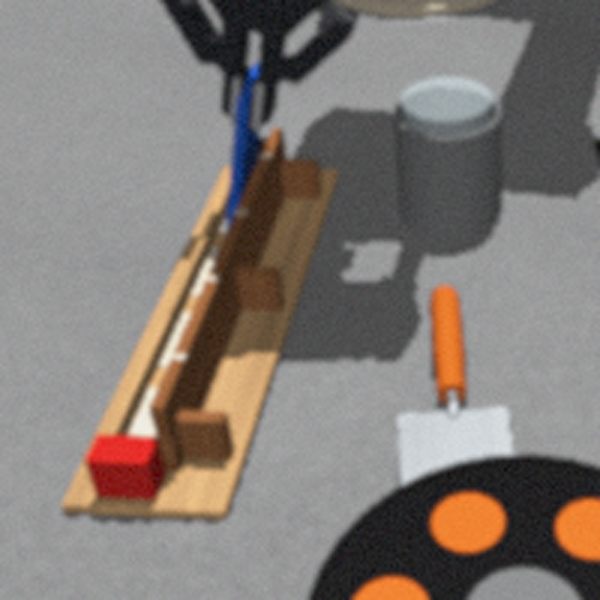

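The scene view shows the blue panel standing in the trough at bay 4, around (240,150) in the crop, leaning towards the backboard. I'll lower it to contact, release and retreat.

```bash
python3 -m crank '[[0,0,0,0,0,0.1,-1],[0,0,0,0,0,0,-1],[0,0,0,0,0,0,-0.7],[0,0,0,0,0,0,-0.5],[0,0,0,0,0,0,-0.3]]'
python3 -m crank '[[0,0,0,0,0,0,0],[0,0,0,0,0,0,0],[0,0,0,0,0,0,0],[0,0,0,0,0,0,0]]'
python3 -m crank '[[0,0,0,0,0,-0.4,0],[0,0,0,0,0,-0.9,0],[0,0,0,0,0,-0.9,0],[0,0,0,0,0,-0.9,0],[0,0,0,0,0,-0.9,0]]'
python3 -m crank '[[0,0,0,0,0,-0.9,0],[0,0,0,0,0,-0.9,0],[-0.035,0,-0.027,0,0,0,0],[-0.035,0,-0.027,0,0,0,0],[0,0,0,0,0,0,0]]' 
python3 plan.py "rack('green',115)"
python3 - <<'E'
from h import *
im=vision.grab_frame('scene'); cv2.imwrite('pics/s3.png',cv2.resize(im[110:310,90:290],(600,600),interpolation=cv2.INTER_CUBIC))
E
```

```text
time_s: 9.22
tcp_pos: [455.1, -99.9, 253.7]
tool_rot: [-0.263, -3.093, 0.342]
ft_force: [0.2, -0.1, 0.4]
grip_width: 29.5
grasp_force: 0.0
time_s: 9.55
tcp_pos: [455.1, -99.9, 253.5]
tool_rot: [-0.263, -3.093, 0.341]
ft_force: [0.3, 0.5, 0.2]
grip_width: 42.7
grasp_force: 0.0
time_s: 9.97
tcp_pos: [458.0, -82.4, 333.0]
tool_rot: [-0.263, -3.093, 0.341]
ft_force: [0.1, -1.1, 1.0]
grip_width: 42.8
grasp_force: 0.0
time_s: 10.38
tcp_pos: [459.5, -75.4, 368.0]
tool_rot: [-0.029, -3.125, 0.028]
ft_force: [-0.4, -0.7, -0.2]
grip_width: 42.7
grasp_force: 0.0
t 10.38 tcp [459.5 -75.4 368. ] grip 42.7 turn [-0.0057 -0.0052 -0.0058] shift now-axes [-2.12 13.49 -0.53] shift goal-axes [-2.37 13.45 -0.25]
```

View pics/s3.png

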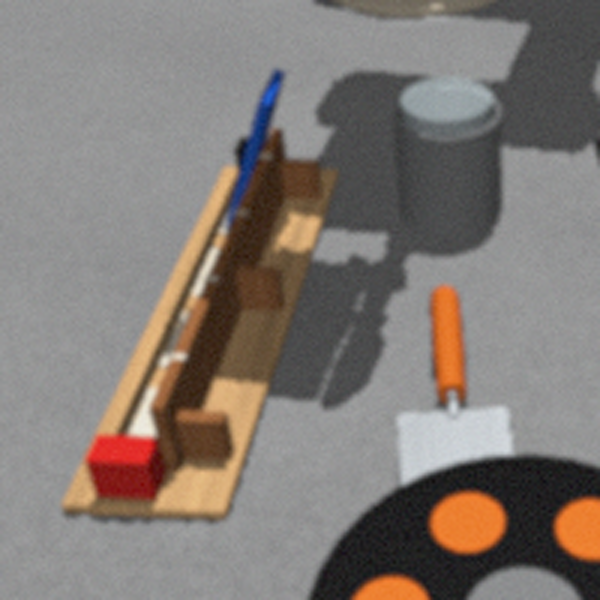

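Blue is leaning on the backboard. Next is green.

```bash
python3 -m crank '[[-0.0057,-0.0052,-0.0058,0,0,0,0],[0,0,0,-0.17,0.96,-0.02,0],[0,0,0,-0.17,0.96,-0.02,0],[0,0,0,-0.17,0.96,-0.02,0],[0,0,0,-0.17,0.96,-0.02,0]]' >/dev/null
python3 -m crank '[[0,0,0,-0.17,0.96,-0.02,0],[0,0,0,-0.17,0.96,-0.02,0],[0,0,0,-0.17,0.96,-0.02,0],[0,0,0,-0.17,0.96,-0.02,0],[0,0,0,-0.17,0.96,-0.02,0]]' >/dev/null
python3 -m crank '[[0,0,0,-0.17,0.96,-0.02,0],[0,0,0,-0.17,0.96,-0.02,0],[0,0,0,-0.17,0.96,-0.02,0],[0,0,0,-0.17,0.96,-0.02,0],[0,0,0,-0.17,0.96,-0.02,0]]' >/dev/null
python3 -m crank '[[0,0,0,0,0,0,0],[0,0,0,0,0,0,0]]'
cat > look.py <<'E'
from plan import *
n=sys.argv[1]; rack(n,0)
im=vision.grab_frame('wrist'); c=cal('wrist'); x=RX[n]
a,b,m,sw=proj([[x-26,193.7,118],[x+26,193.7,118],[x,193.7,118],[x,145.7,12]],c).round(1)
print('pred ends',a,b,'mid',m,'swatch',sw)
u=int(round(m[0])); col=cv2.GaussianBlur(im,(3,3),0)[int(a[1])-25:int(b[1])+25:2,u].astype(int)
print('col from',int(a[1])-25,[tuple(v) for v in col.tolist()] if 0 else col.max(1).tolist())
v=int(m[1]); print('row from',u-18,im[v,u-18:u+18].max(1).tolist())
cv2.imwrite(f'pics/w_{n}.png',cv2.resize(im[max(0,v-75):v+75,u-70:u+40],None,fx=4,fy=4,interpolation=cv2.INTER_CUBIC)); print('crop origin',u-70,max(0,v-75))
E
python3 look.py green
```

```text
time_s: 11.85
tcp_pos: [506.7, 194.6, 371.4]
tool_rot: [0.002, -3.139, 0.007]
ft_force: [0.6, 0.0, -0.8]
grip_width: 42.5
grasp_force: 0.0
t 11.85 tcp [506.7 194.6 371.4] grip 42.5 turn [-0.0015 -0.0008  0.0003] shift now-axes [-0.03 -0.02  5.67] shift goal-axes [-0.01 -0.05  5.67]
pred ends [260.  165.7] [260.  225.9] mid [260.  196.7] swatch [219.2 168. ]
col from 140 [67, 81, 83, 82, 83, 83, 83, 82, 85, 131, 156, 157, 156, 157, 157, 156, 156, 156, 156, 156, 156, 156, 156, 155, 155, 156, 155, 155, 155, 155, 155, 154, 153, 153, 154, 154, 142, 112, 97, 96, 112, 113, 113, 114, 113, 113, 113, 114, 113, 118, 144, 157, 157, 156, 156]
row from 242 [40, 43, 42, 41, 41, 41, 52, 90, 126, 141, 141, 127, 122, 141, 153, 154, 154, 155, 155, 154, 149, 135, 152, 213, 229, 208, 172, 117, 66, 53, 55, 57, 57, 59, 59, 59]
crop origin 190 121
```

View pics/w_green.png

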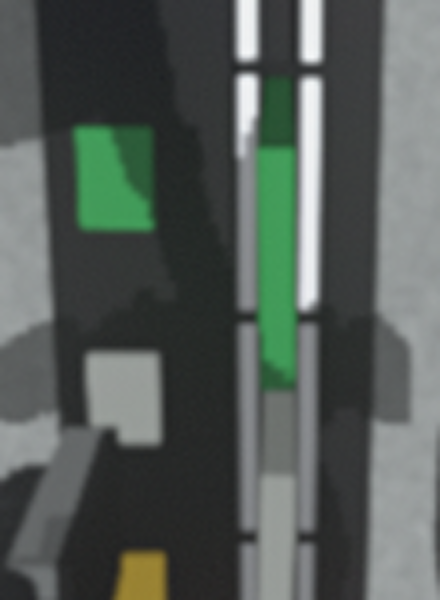

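The green panel's top runs v = 157.5–217 and its swatch centre is at (219,165.5). That is the same offset as blue, so I'll cross-check with the first top picture.

```bash
python3 - <<'E'
from plan import *
c=cal('top'); im=cv2.imread('pics/top0.png'); H,S,V=cv2.split(cv2.cvtColor(im,cv2.COLOR_BGR2HSV)); H=H.astype(int)
M=dict(yellow=(abs(H-27)<7)&(S>120),green=(abs(H-70)<15)&(S>100),blue=(abs(H-110)<12)&(S>100))
for n,m in M.items():
    k=np.zeros_like(m);k[105:280,150:182]=1; ys,xs=np.nonzero(m&k); 
    # top face lies at left edge columns
    l=xs.min(); sel=ys[xs<=l+1]; print(n,'left',l,'rows left cols',sel.min(),sel.max(),'all',ys.min(),ys.max(),xs.max())
    for dx in(0,-4): print(dx,proj([[RX[n]+dx+e,193.7+f,118] for e in(-26,26) for f in(-4,4)],c).round(1).tolist())
E
python3 -c "
import cv2
s=cv2.imread('pics/scene0.png');t=cv2.imread('pics/top0.png')
cv2.imwrite('pics/tt.png',cv2.resize(t[100:280,150:210],None,fx=3.3,fy=3.3,interpolation=cv2.INTER_NEAREST))"
```

```text
yellow left 160 rows left cols 113 143 all 113 262 181
0 [[164.4, 143.8], [159.8, 143.9], [164.8, 114.6], [160.2, 114.7]]
-4 [[164.4, 146.1], [159.8, 146.2], [164.7, 116.9], [160.2, 117.0]]
green left 159 rows left cols 197 227 all 144 258 181
0 [[163.4, 224.7], [158.7, 224.7], [163.8, 194.3], [159.1, 194.3]]
-4 [[163.4, 227.0], [158.7, 227.1], [163.8, 196.6], [159.1, 196.6]]
blue left 158 rows left cols 238 269 all 126 269 181
0 [[162.9, 266.6], [158.2, 266.6], [163.3, 235.5], [158.6, 235.6]]
-4 [[162.9, 269.0], [158.1, 269.0], [163.3, 237.9], [158.6, 237.9]]
```

The top picture agrees: green and blue sit 4 mm short of their swatches, and yellow is on its mark. Picking green at x = 503.

```bash
python3 -m crank '[[0,0,0,0.19,-0.05,0.8,0],[0,0,0,0,0,0.8,0],[0,0,0,0,0,0.8,0],[0,0,0,0,0,0.8,0],[0,0,0,0,0,0.8,0]]' >/dev/null
python3 -m crank '[[0,0,0,0,0,0.8,0],[0,0,0,0,0,0.8,0],[0,0,0,0,0,0,0],[0,0,0,0,0,0,-1],[0,0,0,0,0,0,-1]]' 
python3 -m crank '[[0,0,0,0,0,0,-1],[0,0,0,0,0,0,-1],[0,0,0,0,0,0,-1],[0,0,0,0,0,0,-1],[0,0,0,0,0,0,-1]]'
python3 plan.py "rack('green',0)"
python3 -m crank '[[0,0,0,0,0,-0.5,-1],[0,0,0,0,0,-0.9,-1],[0,0,0,0,0,-0.9,-1],[0,0,0,0,0,-0.9,-1],[0,0,0,0,0,-0.9,-1]]' >/dev/null
python3 -m crank '[[0,0,0,0,0,-0.9,-1],[0,0,0,0,0,-0.9,-1],[0,0,0,0,0,-0.9,-1],[0,0,0.027,0,0,0,-1],[0,0,0.027,0,0,0,-1]]' >/dev/null
python3 -m crank '[[0.035,0,0,0,0,0,-1],[0.035,0,0,0,0,0,-1],[0,0,0,0,0,0,-1],[0,0,0,0,0,0,-1]]'; python3 plan.py "bay(-35,112,0.22,96,-1);bay(-35,60,0.22,96,-1)"
```

```text
time_s: 12.73
tcp_pos: [503.2, 192.2, 260.5]
tool_rot: [-0.001, -3.141, 0.004]
ft_force: [0.4, -0.3, -0.2]
grip_width: 19.6
grasp_force: 0.0
time_s: 13.15
tcp_pos: [503.4, 192.8, 261.0]
tool_rot: [-0.001, 3.141, -0.003]
ft_force: [-0.1, -0.9, 6.7]
grip_width: 7.0
grasp_force: 59.9
t 13.15 tcp [503.4 192.8 261. ] grip 7.0 turn [-0.0005  0.0002  0.0001] shift now-axes [-0.18  0.05  0.15] shift goal-axes [-0.18  0.05  0.15]
time_s: 14.32
tcp_pos: [503.0, 193.8, 395.5]
tool_rot: [-0.259, -3.091, 0.341]
ft_force: [-0.3, -0.0, -0.0]
grip_width: 7.0
grasp_force: 59.0
t 14.32 tcp [503.  193.8 395.5] grip 7.0 turn [-0.     -0.0008  0.0005] shift now-axes [ -3.59 -14.13   4.67] shift goal-axes [ -3.6  -14.13   4.68]
t 14.32 tcp [503.  193.8 395.5] grip 7.0 turn [-0.     -0.0008  0.0005] shift now-axes [ -3.59 -13.57   7.21] shift goal-axes [ -3.6  -13.56   7.22]
```

```bash
python3 -m crank '[[0,0,0,-0.24,-0.94,0.31,-1],[0,0,0,-0.24,-0.94,0.31,-1],[0,0,0,-0.24,-0.94,0.31,-1],[0,0,0,-0.24,-0.94,0.31,-1],[0,0,0,-0.24,-0.94,0.31,-1]]' >/dev/null
python3 -m crank '[[0,0,0,-0.24,-0.94,0.31,-1],[0,0,0,-0.24,-0.94,0.31,-1],[0,0,0,-0.24,-0.94,0.31,-1],[0,0,0,-0.24,-0.94,0.31,-1],[0,0,0,-0.24,-0.94,0.31,-1]]' >/dev/null
python3 -m crank '[[0,0,0,-0.24,-0.94,0.31,-1],[0,0,0,-0.24,-0.94,0.31,-1],[0,0,0,-0.24,-0.94,0.31,-1],[0,0,0,-0.24,-0.94,0.31,-1],[0,0,0,-0.24,-0.94,0.31,-1]]' >/dev/null
python3 -m crank '[[0,0,0,0,0,0,-1],[0,0,0,0,0,0,-1]]'; python3 plan.py "bay(-35,60,0.22,97,-1);bay(-35,0,0.22,97,-1)"
```

```text
time_s: 15.73
tcp_pos: [523.9, -111.4, 367.0]
tool_rot: [-0.267, -3.091, 0.341]
ft_force: [-0.4, 1.0, -1.3]
grip_width: 7.3
grasp_force: 59.0
t 15.73 tcp [ 523.9 -111.4  367. ] grip 7.3 turn [ 0.     -0.0007 -0.001 ] shift now-axes [-0.01  0.64  2.53] shift goal-axes [-0.    0.64  2.53]
t 15.73 tcp [ 523.9 -111.4  367. ] grip 7.3 turn [ 0.     -0.0007 -0.001 ] shift now-axes [-0.01  1.29  5.46] shift goal-axes [-0.    1.29  5.46]
```

```bash
python3 -m crank '[[0,0,0,0,0.22,0.85,-1],[0,0,0,0,0.21,0.84,-1],[0,0,0,0,0.21,0.84,-1],[0,0,0,0,0.15,0.7,-1],[0,0,0,0,0.15,0.7,-1]]' >/dev/null
python3 -m crank '[[0,0,0,0,0.15,0.7,-1],[0,0,0,0,0.1,0.4,-1],[0,0,0,0,0.08,0.28,-1],[0,0,0,0,0,0.05,-1],[0,0,0,0,0,0,-1]]'; python3 plan.py "bay(-35,0,0.22,97,-1)"
```

```text
time_s: 16.57
tcp_pos: [524.4, -109.1, 257.1]
tool_rot: [-0.262, -3.091, 0.344]
ft_force: [-0.9, 0.1, -0.5]
grip_width: 7.0
grasp_force: 59.0
t 16.57 tcp [ 524.4 -109.1  257.1] grip 7.0 turn [-0.0006 -0.0005  0.    ] shift now-axes [ 0.   -0.02  0.12] shift goal-axes [ 0.   -0.02  0.12]
```

```bash
python3 -m crank '[[0,0,0,0,0,0.12,-1],[0,0,0,0,0,0,-1],[0,0,0,0,0,0,-0.7],[0,0,0,0,0,0,-0.5],[0,0,0,0,0,0,-0.3]]'
python3 -m crank '[[0,0,0,0,0,0,0],[0,0,0,0,0,0,0],[0,0,0,0,0,0,0],[0,0,0,0,0,0,0]]' >/dev/null
python3 -m crank '[[0,0,0,0,0,-0.4,0],[0,0,0,0,0,-0.9,0],[0,0,0,0,0,-0.9,0],[0,0,0,0,0,-0.9,0],[0,0,0,0,0,-0.9,0]]' >/dev/null
python3 -m crank '[[0,0,0,0,0,-0.9,0],[0,0,0,0,0,-0.9,0],[-0.037,0,0,0,0,0,0],[-0.033,0,-0.027,0,0,0,0],[0,0,-0.027,0,0,0,0]]' 
python3 plan.py "rack('white',115)"
python3 - <<'E'
from h import *
im=vision.grab_frame('scene'); cv2.imwrite('pics/s4.png',cv2.resize(im[100:310,90:430],(800,494),interpolation=cv2.INTER_CUBIC))
E
```

```text
time_s: 16.98
tcp_pos: [524.2, -109.9, 254.9]
tool_rot: [-0.262, -3.091, 0.345]
ft_force: [0.2, 0.3, 0.0]
grip_width: 29.8
grasp_force: 0.1
time_s: 18.15
tcp_pos: [528.8, -85.1, 369.1]
tool_rot: [-0.004, -3.137, 0.008]
ft_force: [-1.3, -0.8, 0.8]
grip_width: 42.8
grasp_force: 0.0
t 18.15 tcp [528.8 -85.1 369.1] grip 42.8 turn [-0.0016 -0.0014 -0.0009] shift now-axes [-2.34 13.95 -0.28] shift goal-axes [-2.39 13.94 -0.2 ]
```

View pics/s4.png

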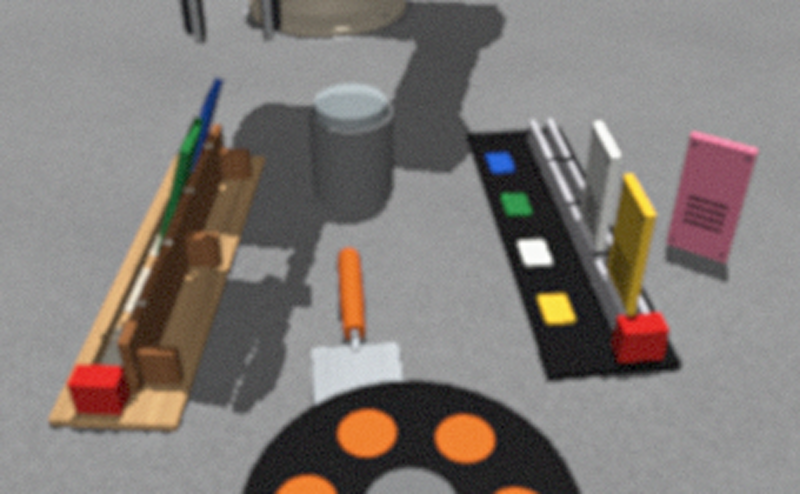

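Blue (at 205,130) and green (at 180,170) lean on the backboard. White and yellow are left in the rack. Next is white.

```bash
python3 -m crank '[[0,0,0,-0.16,0.93,-0.015,0],[0,0,0,-0.16,0.93,-0.015,0],[0,0,0,-0.16,0.93,-0.015,0],[0,0,0,-0.16,0.93,-0.015,0],[0,0,0,-0.16,0.93,-0.015,0]]' >/dev/null
python3 -m crank '[[0,0,0,-0.16,0.93,-0.015,0],[0,0,0,-0.16,0.93,-0.015,0],[0,0,0,-0.16,0.93,-0.015,0],[0,0,0,-0.16,0.93,-0.015,0],[0,0,0,-0.16,0.93,-0.015,0]]' >/dev/null
python3 -m crank '[[0,0,0,-0.16,0.93,-0.015,0],[0,0,0,-0.16,0.93,-0.015,0],[0,0,0,-0.16,0.93,-0.015,0],[0,0,0,-0.16,0.93,-0.015,0],[0,0,0,-0.16,0.93,-0.015,0]]' >/dev/null
python3 -m crank '[[0,0,0,0,0,0,0],[0,0,0,0,0,0,0]]' >/dev/null
python3 look.py white
```

```text
t 19.62 tcp [578.1 194.9 369.6] grip 43.0 turn [-0.0029 -0.0023 -0.0014] shift now-axes [ 0.04 -0.01  5.58] shift goal-axes [ 0.08 -0.06  5.58]
pred ends [261.2 165.2] [261.4 226. ] mid [261.3 196.6] swatch [220.4 168.3]
col from 140 [62, 113, 132, 133, 132, 133, 133, 133, 132, 158, 220, 232, 232, 232, 232, 232, 233, 232, 232, 232, 232, 232, 232, 232, 232, 232, 232, 232, 232, 232, 232, 232, 225, 197, 190, 190, 189, 166, 149, 147, 124, 106, 105, 106, 105, 105, 105, 105, 105, 105, 105, 105, 105, 117, 142, 145]
row from 243 [49, 51, 49, 50, 47, 48, 56, 83, 115, 131, 133, 130, 138, 162, 183, 199, 217, 229, 233, 232, 228, 197, 147, 170, 211, 219, 196, 142, 81, 57, 58, 58, 58, 59, 58, 58]
crop origin 191 121
```

View pics/w_white.png

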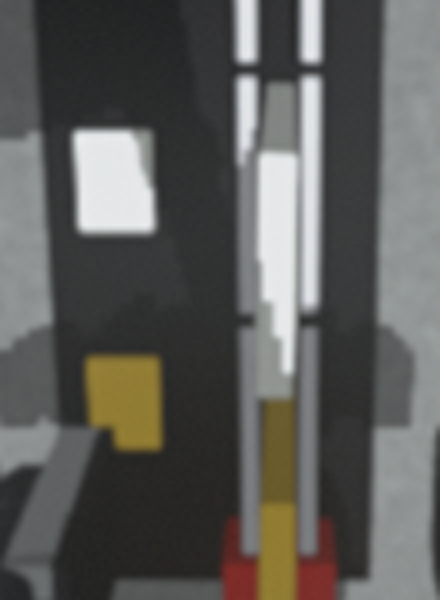

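White's top runs v = 158.7–220.5 beside its white swatch at (220,166), so it's about 2.5 mm short of the mark. Grasping at x = 574.

```bash
python3 -m crank '[[-0.003,-0.002,-0.0014,0,0,0,0],[0,0,0,0.21,-0.06,0.7,0],[0,0,0,0,0,0.8,0],[0,0,0,0,0,0.8,0],[0,0,0,0,0,0.8,0]]' >/dev/null
python3 -m crank '[[0,0,0,0,0,0.8,0],[0,0,0,0,0,0.8,0],[0,0,0,0,0,0.8,0],[0,0,0,0,0,0,-1],[0,0,0,0,0,0,-1]]' 
python3 -m crank '[[0,0,0,0,0,0,-1],[0,0,0,0,0,0,-1],[0,0,0,0,0,0,-1],[0,0,0,0,0,0,-1],[0,0,0,0,0,0,-1]]'
python3 plan.py "rack('white',0)"
python3 -m crank '[[0,0,0,0,0,-0.5,-1],[0,0,0,0,0,-0.9,-1],[0,0,0,0,0,-0.9,-1],[0,0,0,0,0,-0.9,-1],[0,0,0,0,0,-0.9,-1]]' >/dev/null
python3 -m crank '[[0,0,0,0,0,-0.9,-1],[0,0,0,0,0,-0.9,-1],[0,0,0,0,0,-0.9,-1],[0,0,0.027,0,0,0,-1],[0,0,0.027,0,0,0,-1]]' >/dev/null
python3 -m crank '[[0.035,0,0,0,0,0,-1],[0.035,0,0,0,0,0,-1],[0,0,0,0,0,0,-1],[0,0,0,0,0,0,-1]]'; python3 plan.py "bay(35,112,0.22,97,-1)"
```

```text
time_s: 20.5
tcp_pos: [573.7, 192.0, 259.1]
tool_rot: [-0.004, -3.139, -0.001]
ft_force: [0.7, -0.1, 0.3]
grip_width: 19.6
grasp_force: 0.0
time_s: 20.92
tcp_pos: [574.2, 193.0, 260.5]
tool_rot: [0.002, 3.141, 0.002]
ft_force: [-0.3, -0.6, 3.3]
grip_width: 7.4
grasp_force: 60.5
t 20.92 tcp [574.2 193.  260.5] grip 7.4 turn [ 0.0004  0.0003 -0.0003] shift now-axes [-0.11  0.03  0.13] shift goal-axes [-0.11  0.03  0.13]
time_s: 22.08
tcp_pos: [574.0, 193.8, 395.6]
tool_rot: [-0.262, -3.093, 0.335]
ft_force: [-0.9, 0.1, -0.7]
grip_width: 6.7
grasp_force: 60.0
t 22.08 tcp [574.  193.8 395.6] grip 6.7 turn [ 0.0012 -0.0005 -0.0001] shift now-axes [ -3.61 -14.73   4.7 ] shift goal-axes [ -3.6  -14.71   4.77]
```

```bash
python3 -m crank '[[0,0,0,-0.24,-0.98,0.31,-1],[0,0,0,-0.24,-0.98,0.31,-1],[0,0,0,-0.24,-0.98,0.31,-1],[0,0,0,-0.24,-0.98,0.31,-1],[0,0,0,-0.24,-0.98,0.31,-1]]' >/dev/null
python3 -m crank '[[0,0,0,-0.24,-0.98,0.31,-1],[0,0,0,-0.24,-0.98,0.31,-1],[0,0,0,-0.24,-0.98,0.31,-1],[0,0,0,-0.24,-0.98,0.31,-1],[0,0,0,-0.24,-0.98,0.31,-1]]' >/dev/null
python3 -m crank '[[0,0,0,-0.24,-0.98,0.31,-1],[0,0,0,-0.24,-0.98,0.31,-1],[0,0,0,-0.24,-0.98,0.31,-1],[0,0,0,-0.24,-0.98,0.31,-1],[0,0,0,-0.24,-0.98,0.31,-1]]' >/dev/null
python3 -m crank '[[0,0,0,0,0,0,-1],[0,0,0,0,0,0,-1]]'; python3 plan.py "bay(35,60,0.22,97,-1);bay(35,0,0.22,97,-1)"
```

```text
time_s: 23.5
tcp_pos: [592.5, -123.2, 368.7]
tool_rot: [-0.269, -3.093, 0.336]
ft_force: [-0.5, 0.0, -0.5]
grip_width: 6.8
grasp_force: 60.0
t 23.5 tcp [ 592.5 -123.2  368.7] grip 6.8 turn [ 0.0011 -0.0004 -0.0015] shift now-axes [-0.02  0.65  2.61] shift goal-axes [-0.02  0.66  2.61]
t 23.5 tcp [ 592.5 -123.2  368.7] grip 6.8 turn [ 0.0011 -0.0004 -0.0015] shift now-axes [-0.03  1.3   5.54] shift goal-axes [-0.02  1.32  5.54]
```

```bash
python3 -m crank '[[0,0,0,-0.02,0.22,0.87,-1],[0,0,0,0,0.22,0.87,-1],[0,0,0,0,0.21,0.87,-1],[0,0,0,0,0.15,0.7,-1],[0,0,0,0,0.15,0.7,-1]]' >/dev/null
python3 -m crank '[[0,0,0,0,0.15,0.7,-1],[0,0,0,0,0.1,0.4,-1],[0,0,0,0,0.1,0.3,-1],[0,0,0,0,0,0.05,-1],[0,0,0,0,0,0,-1]]'; python3 plan.py "bay(35,0,0.22,97,-1)"
```

```text
time_s: 24.33
tcp_pos: [593.5, -120.2, 256.5]
tool_rot: [-0.264, -3.093, 0.339]
ft_force: [0.3, 0.8, -0.7]
grip_width: 7.0
grasp_force: 60.2
t 24.33 tcp [ 593.5 -120.2  256.5] grip 7.0 turn [ 0.0004 -0.0003 -0.0005] shift now-axes [ 0.   -0.06  0.1 ] shift goal-axes [ 0.   -0.06  0.1 ]
```

```bash
python3 -m crank '[[0,0,0,0,0,0.1,-1],[0,0,0,0,0,0,-1],[0,0,0,0,0,0,-0.7],[0,0,0,0,0,0,-0.5],[0,0,0,0,0,0,-0.3]]'
python3 -m crank '[[0,0,0,0,0,0,0],[0,0,0,0,0,0,0],[0,0,0,0,0,0,0],[0,0,0,0,0,0,0]]' >/dev/null
python3 -m crank '[[0,0,0,0,0,-0.4,0],[0,0,0,0,0,-0.9,0],[0,0,0,0,0,-0.9,0],[0,0,0,0,0,-0.9,0],[0,0,0,0,0,-0.9,0]]' >/dev/null
python3 -m crank '[[0,0,0,0,0,-0.9,0],[0,0,0,0,0,-0.9,0],[-0.037,0,0,0,0,0,0],[-0.035,0,-0.027,0,0,0,0],[0,0,-0.027,0,0,0,0]]' 
python3 plan.py "rack('yellow',115)"
```

```text
time_s: 24.75
tcp_pos: [593.4, -121.0, 254.7]
tool_rot: [-0.265, -3.093, 0.34]
ft_force: [0.1, 0.9, -0.1]
grip_width: 29.6
grasp_force: 0.0
time_s: 25.92
tcp_pos: [597.7, -96.7, 369.1]
tool_rot: [-0.011, -3.139, -0.001]
ft_force: [-0.3, -1.0, -0.0]
grip_width: 42.4
grasp_force: 0.0
t 25.92 tcp [597.7 -96.7 369.1] grip 42.4 turn [ 0.0001 -0.0008 -0.0023] shift now-axes [-2.36 14.54 -0.2 ] shift goal-axes [-2.46 14.52 -0.2 ]
```

```bash
python3 -m crank '[[0,0,-0.002,-0.16,0.97,-0.015,0],[0,0,0,-0.16,0.97,-0.015,0],[0,0,0,-0.16,0.97,-0.015,0],[0,0,0,-0.16,0.97,-0.015,0],[0,0,0,-0.16,0.97,-0.015,0]]' >/dev/null
python3 -m crank '[[0,0,0,-0.16,0.97,-0.015,0],[0,0,0,-0.16,0.97,-0.015,0],[0,0,0,-0.16,0.97,-0.015,0],[0,0,0,-0.16,0.97,-0.015,0],[0,0,0,-0.16,0.97,-0.015,0]]' >/dev/null
python3 -m crank '[[0,0,0,-0.16,0.97,-0.015,0],[0,0,0,-0.16,0.97,-0.015,0],[0,0,0,-0.16,0.97,-0.015,0],[0,0,0,-0.16,0.97,-0.015,0],[0,0,0,-0.16,0.97,-0.015,0]]' >/dev/null
python3 -m crank '[[0,0,0,0,0,0,0],[0,0,0,0,0,0,0]]' >/dev/null
python3 look.py yellow
```

```text
t 27.33 tcp [646.7 195.7 371.3] grip 42.6 turn [-0.0011 -0.0016 -0.0004] shift now-axes [-0.05 -0.08  5.66] shift goal-axes [-0.02 -0.1   5.66]
pred ends [258.6 166.4] [258.9 226.7] mid [258.8 197.5] swatch [218.3 168.9]
col from 141 [57, 58, 63, 106, 133, 135, 135, 135, 135, 134, 134, 135, 133, 171, 228, 232, 231, 231, 231, 231, 232, 232, 232, 232, 232, 227, 219, 218, 219, 218, 193, 160, 151, 150, 149, 148, 148, 148, 147, 146, 147, 146, 145, 119, 91, 90, 89, 89, 89, 90, 91, 91, 88, 88, 90]
row from 241 [49, 49, 49, 51, 51, 52, 64, 94, 123, 131, 125, 130, 143, 151, 149, 149, 156, 190, 226, 231, 205, 138, 151, 199, 190, 151, 112, 73, 56, 56, 56, 57, 56, 57, 57, 58]
crop origin 189 122
```

View pics/w_yellow.png

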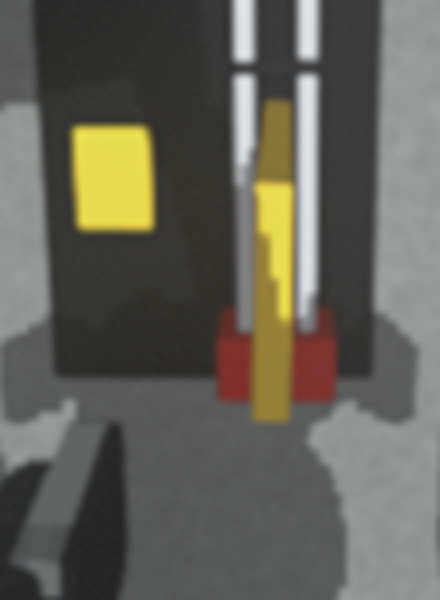

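Yellow's top runs v = 167.5–227, about 3 mm beyond its mark. Grasping at x = 650.

```bash
python3 -m crank '[[-0.0011,-0.0016,0,0,0,0,0],[0,0,0,-0.17,-0.11,0.8,0],[0,0,0,0,0,0.8,0],[0,0,0,0,0,0.8,0],[0,0,0,0,0,0.8,0]]' >/dev/null
python3 -m crank '[[0,0,0,0,0,0.8,0],[0,0,0,0,0,0.8,0],[0,0,0,0,0,0.8,0],[0,0,0,0,0,0,-1],[0,0,0,0,0,0,-1]]' 
python3 -m crank '[[0,0,0,0,0,0,-1],[0,0,0,0,0,0,-1],[0,0,0,0,0,0,-1],[0,0,0,0,0,0,-1],[0,0,0,0,0,0,-1]]'
python3 plan.py "rack('yellow',0)"
python3 -m crank '[[0,0,0,0,0,-0.5,-1],[0,0,0,0,0,-0.9,-1],[0,0,0,0,0,-0.9,-1],[0,0,0,0,0,-0.9,-1],[0,0,0,0,0,-0.9,-1]]' >/dev/null
python3 -m crank '[[0,0,0,0,0,-0.9,-1],[0,0,0,0,0,-0.9,-1],[0,0,0,0,0,-0.9,-1],[0,0,0.027,0,0,0,-1],[0,0,0.027,0,0,0,-1]]' >/dev/null
python3 -m crank '[[0.035,0,0,0,0,0,-1],[0.035,0,0,0,0,0,-1],[0,0,0,0,0,0,-1],[0,0,0,0,0,0,-1]]'; python3 plan.py "bay(105,112,0.22,97,-1)"
```

```text
time_s: 28.22
tcp_pos: [650.0, 191.5, 258.5]
tool_rot: [-0.007, -3.139, 0.0]
ft_force: [-0.3, 0.8, 0.6]
grip_width: 19.4
grasp_force: 0.0
time_s: 28.63
tcp_pos: [650.4, 192.6, 260.0]
tool_rot: [0.005, 3.14, 0.001]
ft_force: [0.1, 0.0, 2.2]
grip_width: 7.0
grasp_force: 60.7
t 28.63 tcp [650.4 192.6 260. ] grip 7.0 turn [ 0.0002  0.0005 -0.001 ] shift now-axes [0.17 0.06 0.1 ] shift goal-axes [0.17 0.06 0.1 ]
time_s: 29.8
tcp_pos: [650.2, 193.5, 395.0]
tool_rot: [-0.266, -3.093, 0.336]
ft_force: [0.3, 0.9, -0.9]
grip_width: 7.3
grasp_force: 60.2
t 29.8 tcp [650.2 193.5 395. ] grip 7.3 turn [ 0.001  -0.0004 -0.0008] shift now-axes [ -3.39 -15.33   4.82] shift goal-axes [ -3.34 -15.33   4.87]
```

```bash
python3 -m crank '[[0,0,0,-0.21,-0.96,0.3,-1],[0,0,0,-0.21,-0.96,0.3,-1],[0,0,0,-0.21,-0.96,0.3,-1],[0,0,0,-0.21,-0.96,0.3,-1],[0,0,0,-0.21,-0.96,0.3,-1]]' >/dev/null
python3 -m crank '[[0,0,0,-0.21,-0.96,0.3,-1],[0,0,0,-0.21,-0.96,0.3,-1],[0,0,0,-0.21,-0.96,0.3,-1],[0,0,0,-0.21,-0.96,0.3,-1],[0,0,0,-0.21,-0.96,0.3,-1]]' >/dev/null
python3 -m crank '[[0,0,0,-0.21,-0.96,0.3,-1],[0,0,0,-0.21,-0.96,0.3,-1],[0,0,0,-0.21,-0.96,0.3,-1],[0,0,0,-0.21,-0.96,0.3,-1],[0,0,0,-0.21,-0.96,0.3,-1]]' >/dev/null
python3 -m crank '[[0,0,0,-0.21,-0.96,0.3,-1],[0,0,0,0,0,0,-1],[0,0,0,0,0,0,-1]]'; python3 plan.py "bay(105,60,0.22,97,-1);bay(105,0,0.22,97,-1)"
```

```text
time_s: 31.3
tcp_pos: [660.8, -136.3, 368.2]
tool_rot: [-0.273, -3.093, 0.337]
ft_force: [-0.3, 0.6, -1.0]
grip_width: 7.0
grasp_force: 60.2
t 31.3 tcp [ 660.8 -136.3  368.2] grip 7.0 turn [ 0.0009 -0.0004 -0.0022] shift now-axes [-0.04  0.72  2.58] shift goal-axes [-0.05  0.72  2.58]
t 31.3 tcp [ 660.8 -136.3  368.2] grip 7.0 turn [ 0.0009 -0.0004 -0.0022] shift now-axes [-0.04  1.36  5.51] shift goal-axes [-0.05  1.38  5.5 ]
```

```bash
python3 -m crank '[[0,0,-0.001,-0.04,0.24,0.86,-1],[0,0,0,0,0.23,0.86,-1],[0,0,0,0,0.23,0.86,-1],[0,0,0,0,0.15,0.7,-1],[0,0,0,0,0.15,0.7,-1]]' >/dev/null
python3 -m crank '[[0,0,0,0,0.15,0.7,-1],[0,0,0,0,0.1,0.4,-1],[0,0,0,0,0.1,0.3,-1],[0,0,0,0,0,0.05,-1],[0,0,0,0,0,0,-1]]'; python3 plan.py "bay(105,0,0.22,97,-1)"
```

```text
time_s: 32.13
tcp_pos: [662.5, -132.1, 256.4]
tool_rot: [-0.263, -3.093, 0.34]
ft_force: [0.6, 0.9, -0.4]
grip_width: 7.1
grasp_force: 60.2
t 32.13 tcp [ 662.5 -132.1  256.4] grip 7.1 turn [ 0.0003 -0.0003 -0.0002] shift now-axes [-0.   -0.05  0.1 ] shift goal-axes [-0.   -0.05  0.1 ]
```

Release, retreat clear of the camera's view, and check.

```bash
python3 -m crank '[[0,0,0,0,0,0.1,-1],[0,0,0,0,0,0,-1],[0,0,0,0,0,0,-0.7],[0,0,0,0,0,0,-0.5],[0,0,0,0,0,0,-0.3]]'
python3 -m crank '[[0,0,0,0,0,0,0],[0,0,0,0,0,0,0],[0,0,0,0,0,0,0],[0,0,0,0,0,0,0]]' >/dev/null
python3 -m crank '[[0,0,0,0,0,-0.4,0],[0,0,0,0,0,-0.9,0],[0,0,0,0,0,-0.9,0],[0,0,0,0,0,-0.9,0],[0,0,0,0,0,-0.9,0]]' >/dev/null
python3 -m crank '[[0,0,0,0,0,-0.9,0],[0,0,0,0,0,-0.9,0],[0,0,0,0,0.95,-0.2,0],[0,0,0,0,0.95,-0.2,0],[0,0,0,0,0.95,-0.2,0]]' >/dev/null
python3 -m crank '[[0,0,0,0,0.95,-0.2,0],[0,0,0,0,0.95,-0.2,0],[0,0,0,0,0.95,-0.2,0],[0,0,0,0,0.95,-0.2,0],[0,0,0,0,0.95,-0.2,0]]' >/dev/null
python3 -m crank '[[0,0,0,0,0.95,-0.2,0],[0,0,0,0,0.95,-0.2,0],[0,0,0,0,0.95,-0.2,0],[0,0,0,0,0.95,-0.2,0],[0,0,0,0,0.95,-0.2,0]]'
python3 - <<'E'
from h import *
t=vision.grab_frame('top'); s=vision.grab_frame('scene'); c=cal('top'); cs=cal('scene')
th=np.arctan2(-11.8,69.25); W=R.from_euler('z',th); O=[550.3,-165.3,8]
o=np.zeros((590,800,3),np.uint8)
a=cv2.resize(t[90:300,300:410],None,fx=2.8,fy=2.8,interpolation=cv2.INTER_CUBIC); b=cv2.resize(s[100:310,90:250],None,fx=2.8,fy=2.8,interpolation=cv2.INTER_CUBIC)
for x in(-105,-35,35,105):
    l=.3; d=np.array([0,np.sin(l),np.cos(l)])*110
    P=[np.array([x+e,-4,0])+k*d for k in(0,1) for e in(-26,26)]
    P=W.apply([P[0],P[1],P[3],P[2]])+O
    for im,cc,off in((a,c,[300,90]),(b,cs,[90,100])):
        q=((proj(P,cc)-off+.5)*2.8).round().astype(np.int32); cv2.polylines(im,[q],True,(255,0,255),1)
o[:588,:308]=a; o[:588,320:768]=b; cv2.imwrite('pics/end.png',o)
E
```

```text
time_s: 32.55
tcp_pos: [662.4, -133.0, 254.9]
tool_rot: [-0.264, -3.093, 0.341]
ft_force: [0.2, 0.6, -0.1]
grip_width: 29.7
grasp_force: 0.0
time_s: 34.55
tcp_pos: [709.3, 141.8, 365.2]
tool_rot: [-0.263, -3.093, 0.34]
ft_force: [-0.2, 0.8, 0.4]
grip_width: 42.6
grasp_force: 0.0
```

View pics/end.png

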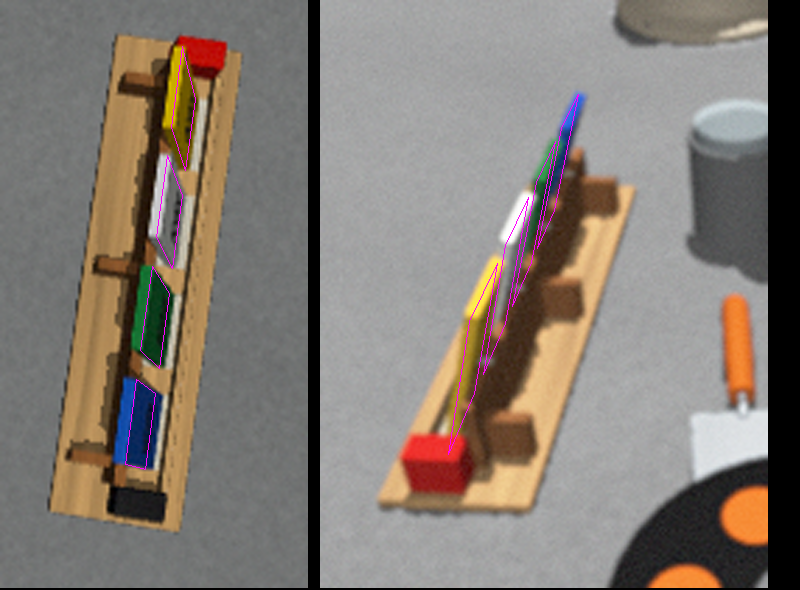

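All four panels match the outlines expected for a lean of about 0.3 rad. From the red block they run yellow, white, green, blue, each centred on its pad. The tumbler and scraper look undisturbed and the arm is clear.

```bash
python3 -c "
from cell import job; print(job.job_done())"
```

```text
the job is handed in; nothing more can be done
None
```

I placed all four panels on the ledge in rack order (yellow, white, green, blue from the red block), leaning back at about 0.3 rad in the final pictures, and handed the job in at about 35 s; no verdict was returned.

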